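Index the depth turret of a drill guide

TASK

Set the drill guide for its deepest hole. With a fingertip dragging on its knurled rim, turn the depth turret until the shortest of the six stop screws clicks in under the raised stop rod, then press the black palm knob down until the rod rests on that screw and leave the carriage there. Pinch and lift nothing, keep off the stop screws (they are calibrated), never bring the rod down on another screw, and leave the things lying about where they are.

Things in the scene. Friction and masses are not known exactly. Their poses are not given: they have to be found in the camera images.
- drill_guide: grey drill guide screwed to the bench: 12 mm base plate, two steel columns (12 mm thick, tops 182 mm above the bench) with a sliding carriage, and in front of them the knurled depth turret. Origin on the bench under the turret's axis; x points from the turret to the columns (at x = 82 mm, y = +-50 mm), z up. The plate spans x = 32 to 132 mm, y = +-78 mm
- turret: depth turret: bare aluminium disc of 92 mm diameter, vertical axis, knurled rim 14 to 34 mm above the bench, overhanging the base's round nose (37 mm radius) by 9 mm. Turns endlessly either way; six click stations 60 degrees apart. About 2 N along the rim turns it out of a station; let go within 20 degrees of one it snaps in. Origin on its axis at its underside; x points to the shortest screw
- turret_axis (a point): centre of the turret's flat upper face, 34 mm above the bench. Only the rim and the outer 14 mm of this face are free to touch: the stop screws and their nuts stand inside, on a circle of 22 mm radius
- stop_screws: six upright steel stop screws 9 mm thick, each with a lock nut, on the turret's upper face (they turn with it), 22 mm from the axis; they rise 5, 9, 13, 17, 21 and 25 mm above the face, in this order anticlockwise seen from above. Origin on the axis at the turret's upper face; x points to the shortest screw, z up
- short_screw (a point): centre of the top of the shortest stop screw (5 mm high, its top 39 mm above the bench)
- carriage: carriage on the columns (y = +-66 mm), with a drill chuck below, the palm knob on top and an arm towards the turret that holds the upright stop rod (8 mm thick, 80 mm long, tip down). The arm ends 11 mm from the turret's axis, its underside 90 mm above the bench with the carriage up. Origin on the turret's axis, 88 mm above the bench with the carriage up and sinking with it
- rod_tip (a point): lower tip of the stop rod, 22 mm from the turret's axis on its column side; 67 mm above the bench with the carriage up, 39 mm when it rests on the shortest screw
- knob_top (a point): centre of the top of the black domed palm knob (52 mm across) in the middle of the carriage, between the columns; 152 mm above the bench with the carriage up. About 5 N down moves the carriage; it stays at whatever height it is left. It goes down 28 mm until the rod rests on the shortest screw
- cup_hinge: steel cup hinge lying to the right of the guide, 80 x 52 x 21 mm; leave it alone
- dowel: wooden dowel 12 mm thick, 140 mm long, lying to the left of the turret; leave it alone
- offcut: wooden offcut 45 x 90 x 20 mm, lying to the left of the columns; leave it alone

How it is judged:
On the way, in this order (a step that is already met when the one before it is completed fails the run):
1. the shortest screw has clicked in under the rod, with the carriage still up (horizontal distance between short_screw and rod_tip below 0.0025 m and height (world z) of rod_tip above 0.063 m), for 0.3 s.
2. the rod rests on the shortest screw (horizontal distance between short_screw and rod_tip below 0.0025 m and distance between short_screw and rod_tip below 0.003 m), for 0.2 s.
At the end, for the whole second after the job is handed in: the shortest screw stands under the rod (within 2.5 mm sideways) and the rod rests on it (gap under 1.5 mm), all still (horizontal distance between short_screw and rod_tip below 0.0025 m and z of rod_tip in the frame of short_screw below 0.0015 m and linear speed of carriage below 0.002 m/s and angular speed of turret below 0.05 rad/s); the robot touches nothing.
It fails at once if a stop screw is touched by the fingers or the arm (contact force between any of the fingers, the arm and stop_screws above 1 N).
It fails at once if the rod is pressed on a screw that is not the shortest (contact force between carriage and stop_screws above 1 N and horizontal distance between short_screw and rod_tip above 0.006 m).
It fails at once if the turret or the palm knob is pinched or pressed hard (over 40 N) (contact force between the fingers and turret above 40 N or contact force between the fingers and carriage above 40 N).
It fails at once if a thing lying around is moved (over 15 mm) (distance of any of cup_hinge, dowel, offcut from where it was at the start of the episode above 0.015 m).
It also fails if it takes over 67 s, if anything falls off the work surface, if the arm or the gripper's body presses on something with over 40 N, if the wrist force passes 120 N, or if a joint passes its speed limit or range.

ROBOT

A 7-joint arm with a two-finger parallel gripper is mounted at the origin on a cart in front of the work surface, level with it; the furniture and walls round the work are solid. World frame = base frame: x ahead of the robot, y to its left, z up, the work surface at z = 0. Lengths are in m, angles in rad, forces in N, time in s.
With the tool pointing down it reaches from about 0.425 to 0.825 m from the base axis. Payload 3.6 kg.
Tool frame: the origin (TCP) lies on the centre line of the jaws, within the pads' length; the fingertips stand ctrl.nose_length ahead of it and the grasp point (between the pads) lies 2 mm behind it (ctrl.nose_length is the distance from the TCP to the fingertips, in m); z points along the fingers, y is the line along which they close (so a half turn about z gives the same grasp; the last joint's range is limited). The gripper opens to 93 mm and grips with 3 to 60 N. Pads are 15 mm wide; open, the fingers measure 128 mm over their backs; the gripper's body (75 mm by 188 mm) begins 65 mm behind the grasp point.
Start: joints at [-1.137, 0.615, -0.013, 1.423, 0.008, 1.103, -0.04], TCP at [0.288, 0.582, 0.236] pointing down, gripper open.
Joint ranges: [-3.12, 3.12], [-0.3, 2.06], [-1.34, 1.32], [0.26, 2.42], [-1.36, 4.5], [0.01, 1.98], [-2.84, 2.84]. Speed limits (rad/s): [2.79, 2.79, 3.14, 3.14, 3.14, 3.14, 3.14].

INTERFACE

Orientations are given as a unit quaternion [x, y, z, w].
In Python, from cell import ctrl, read_camera, close_job gives the robot as it stands. The module is installed in compiled form; this text tells all that it offers.
- The arm moves only by the shell command python3 -m handwheel 'ROWS' [FORCE]. ROWS is JSON, a list of rows, each a list of 7 numbers: the opening in per cent of the stroke, from 0 (shut) to 100 (fully open), then the shift along the tool's x, y, z in m, then the turn, a rotation vector about the tool's x, y, z in rad. In form: [[claw, tx, ty, tz, rx, ry, rz], ...]. A call has 1 to 5 rows; each row is the pose to reach, as a shift and turn from the pose commanded when the call began, along the tool's axes at that moment; what a row does not reach only later rows make up. A row lasts 1/10 s, in which the tool goes at most 50 mm and 8.59 degrees, less where a joint would pass 70% of its speed; a pose out of reach is approached as far as the arm can. A call with a gripper value outside its range is refused whole. The fingers move at their own pace and stop on an object; FORCE is the grip in N (left out, the last holds). Time passes only in rows, so rows that repeat a pose let the fingers close. It gives the time, the measured TCP pose, the force, the opening and the grip force at its end, in the units of the state.
- ctrl.get_state(): the state, without advancing time (a new reading comes with each control period).
- read_camera(name): name is "scene" or "top" or "wrist"; returns a dict with "pixels" (420x560x3 uint8, red, green, blue), "vfov" (degrees; the focal length in pixels is half the picture's height over the tangent of half this angle, whatever the lens; pixels are square), "cx", "cy" (the principal point, pixels), "R" (3x3) and "t" (3): a world point X has camera coordinates R X + t; the wrist camera has in their place "mount" (4x4, takes a point from camera to tool coordinates, whose origin is the TCP and whose axes are the flange's). Camera axes: x right, y down, z forward; pixel columns grow to the right and rows downward; lengths in m; the calibration is good to about 2 mm. A picture is of the moment at which its call begins: read the wrist's pose just before it. There is no depth.
- close_job(): hands the job in; it is judged then, once.
The state is a dict: "clock": time; "q": joint angles; "qd": joint speeds; "joint_torque": joint torques, N m; "position": TCP position; "orientation": TCP orientation; "contact_force": force on the tool from outside, world axes, zero at the start; "ft_torque": the same for the moment, N m; "finger_gap": finger opening in m; "grip_force": force on a finger pad.
Only numpy, scipy, OpenCV 4.12 (cv2) and the standard library are available. Lean on these libraries where they do the work, as an engineer would, in place of code of your own. Each camera call takes 0.05 s, during which the arm holds its last target. There are 200 camera calls.

## Working session

There is one attempt and no reset: what is moved stays moved. The work goes in short steps, Python scripts to look and compute and a shell command to move; the robot and the scene stay as the last step left them, time stands still between calls to the robot, and variables do not carry over. Pictures are saved under pics/ and viewed, at most 13 in all, crops included, and the job is handed in when it is done.

```bash
mkdir -p pics; cat > h.py <<'E'
import numpy as np, cv2
from cell import ctrl, read_camera, close_job
from scipy.spatial.transform import Rotation as Rot
def cam(n):
    s=ctrl.get_state(); c=read_camera(n); f=210/np.tan(np.radians(c['vfov'])/2)
    if n=='wrist':
        M=np.array(c['mount']); T=np.eye(4); T[:3,:3]=Rot.from_quat(s['orientation']).as_matrix(); T[:3,3]=s['position']
        W=np.linalg.inv(T@M); R,t=W[:3,:3],W[:3,3]
    else: R,t=np.array(c['R']),np.array(c['t'])
    return c['pixels'],f,c['cx'],c['cy'],R,t
def save(n,fn):
    c=cam(n); cv2.imwrite('pics/'+fn,c[0][:,:,::-1]); np.savez('pics/'+fn+'.npz',f=c[1],cx=c[2],cy=c[3],R=c[4],t=c[5])
def ray(fn,u,v,z):
    d=np.load('pics/'+fn+'.npz'); r=d['R'].T@np.array([(u-d['cx'])/d['f'],(v-d['cy'])/d['f'],1]); o=-d['R'].T@d['t']
    return o+r*(z-o[2])/r[2]
def proj(fn,X):
    d=np.load('pics/'+fn+'.npz'); p=d['R']@np.array(X)+d['t']; return p[:2]/p[2]*d['f']+[d['cx'],d['cy']]
E
python3 - <<'E'
from h import *
save('top','top.png'); save('scene','scene.png')
s=ctrl.get_state(); print({k:np.round(s[k],3) for k in ('clock','position','orientation','contact_force','finger_gap')},ctrl.nose_length)
print(Rot.from_quat(s['orientation']).as_matrix().round(3))
E
```

```text
{'clock': np.float64(0.1), 'position': array([0.288, 0.582, 0.235]), 'orientation': array([ 0.228,  0.974, -0.001, -0.   ]), 'contact_force': array([0.271, 0.153, 0.076]), 'finger_gap': np.float64(0.093)} 0.017
[[-0.896  0.444 -0.001]
 [ 0.444  0.896 -0.002]
 [-0.    -0.002 -1.   ]]
```

View pics/top.png

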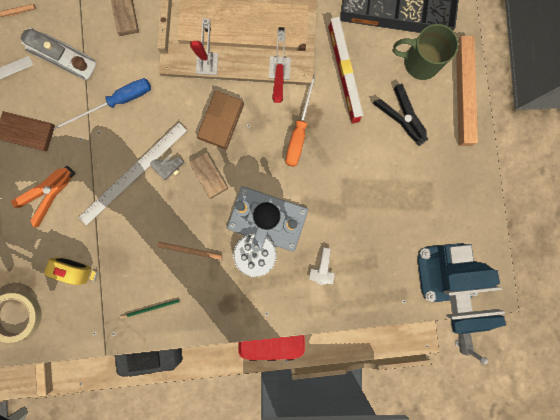

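View pics/scene.png

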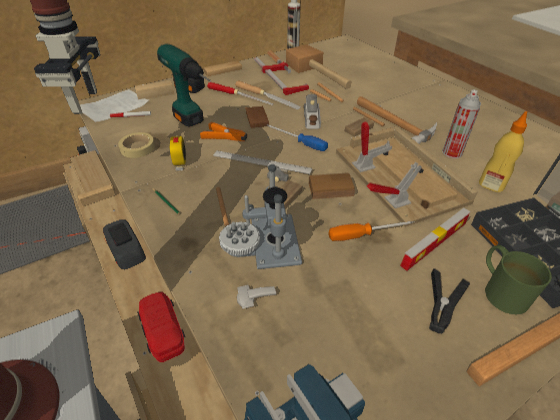

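Top view: the turret is at about (255,256), the knob at (266,216), the columns at (241,207) and (291,225), the dowel at (190,250), the hinge at (321,266) and the offcut at (210,173). Next I'll zoom in.

```bash
python3 - <<'E'
from h import *
im=cv2.imread('pics/top.png'); cv2.imwrite('pics/topc.png',cv2.resize(im[170:290,200:340],None,fx=5.7,fy=5,interpolation=3) if 0 else cv2.resize(im[180:285,205:335],None,fx=5.5,fy=5.5,interpolation=2))
d=np.load('pics/top.png.npz'); print(-d['R'].T@d['t'], d['R'].round(2), d['f'])
for n,u,v,z in (('tur',255,256,.034),('knob',266,216,.152),('colL',241,207,.182),('colR',291,225,.182),('dow',160,244,.01),('dow',221,257,.01),('hinge',321,266,.01)): print(n,ray('top.png',u,v,z).round(4))
E
```

```text
[0.54535427 0.12511656 0.94441004] [[-0.01 -1.    0.02]
 [-1.    0.01 -0.07]
 [ 0.07 -0.02 -1.  ]] 430.9244908513483
tur [0.504  0.1642 0.034 ]
knob [0.5822 0.1382 0.152 ]
colL [0.5973 0.1818 0.182 ]
colR [0.5643 0.0937 0.182 ]
dow [0.5314 0.3689 0.01  ]
dow [0.5018 0.2382 0.01  ]
hinge [0.4795 0.0232 0.01  ]
```

View pics/topc.png

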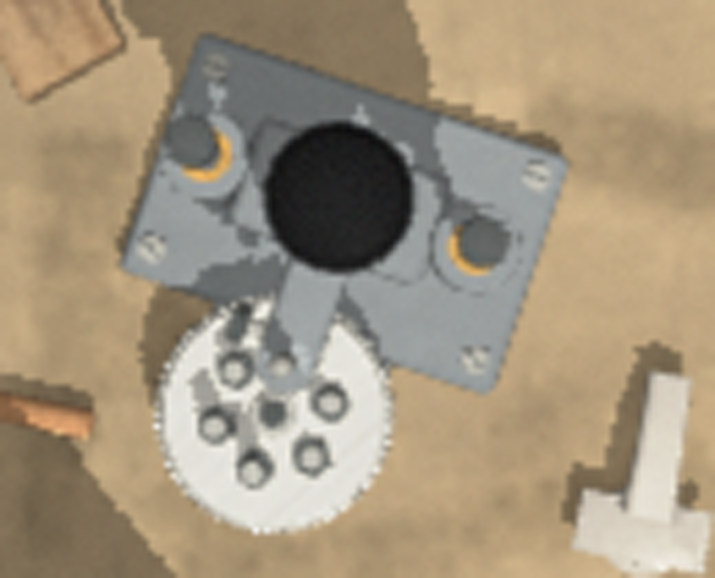

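```bash
python3 -m handwheel '[[0,-0.035,-0.035,0,0,0,-0.02],[0,-0.07,-0.07,0,0,0,-0.05],[0,-0.105,-0.105,0,0,0,-0.08],[0,-0.14,-0.14,0,0,0,-0.11],[0,-0.175,-0.175,0,0,0,-0.11]]' 10; python3 - <<'E'
from h import *
s=ctrl.get_state(); print(np.round(s['position'],3)); R=Rot.from_quat(s['orientation']).as_matrix()
print(R.round(3), R.T@(np.array([.42,.19,.22])-s['position']))
c=read_camera('wrist'); print(np.array(c['mount']).round(3),c['vfov'])
E
```

```text
clock: 0.6
position: [0.3678, 0.3458, 0.2353]
orientation: [0.174, 0.985, -0.0, -0.0]
contact_force: [1.3, 0.4, 0.4]
finger_gap: 0.0579
grip_force: 0.0
[0.368 0.346 0.235]
[[-0.94   0.342 -0.   ]
 [ 0.342  0.94  -0.001]
 [ 0.    -0.001 -1.   ]] [-0.1023546  -0.12852904  0.01542068]
[[-0.001 -0.971 -0.238  0.066]
 [ 1.    -0.001  0.001  0.001]
 [-0.002 -0.238  0.971 -0.149]
 [ 0.     0.     0.     1.   ]] 67.50293583392421
```

```bash
python3 -m handwheel '[[0,-0.03,-0.035,0.003,0,0,0],[0,-0.06,-0.07,0.01,0,0,0],[0,-0.09,-0.11,0.015,0,0,0],[0,-0.10,-0.13,0.015,0,0,0],[0,-0.10,-0.13,0.015,0,0,0]]' 10; python3 - <<'E'
from h import *
save('wrist','w1.png')
E
```

```text
clock: 1.15
position: [0.4175, 0.1873, 0.2203]
orientation: [0.178, 0.984, -0.001, -0.0]
contact_force: [1.1, -0.9, -0.3]
finger_gap: 0.0138
grip_force: 0.0
```

View pics/w1.png

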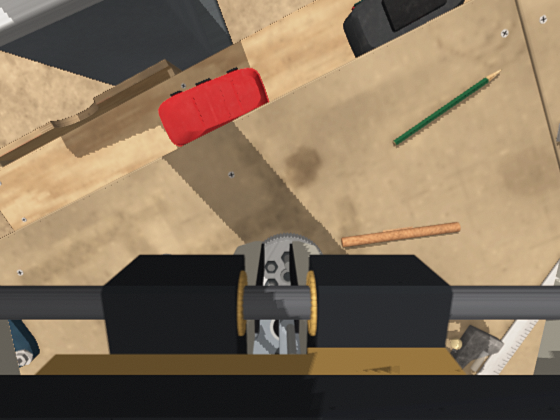

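The gripper hides the turret: at (275,260) it lies behind the fingers. The camera is on the robot side, so I'll move further forward over the guide.

```bash
python3 -m handwheel '[[0,-0.03,0,-0.01,0,0,0],[0,-0.07,0,-0.02,0,0,0],[0,-0.11,0,-0.02,0,0,0],[0,-0.15,0,-0.02,0,0,0],[0,-0.15,0,-0.02,0,0,0]]' 10; python3 - <<'E'
from h import *
save('wrist','w2.png')
im=cv2.imread('pics/w2.png'); 
p=proj('w2.png',[.504,.164,.034]).astype(int); print(p)
y0,x0=max(p[1]-75,0),p[0]-100
print(x0,y0); cv2.imwrite('pics/w2c.png',cv2.resize(im[y0:y0+150,x0:x0+200],None,fx=4,fy=4,interpolation=2))
E
```

```text
clock: 1.7
position: [0.5622, 0.1392, 0.24]
orientation: [0.175, 0.984, -0.0, 0.002]
contact_force: [-0.4, 0.5, 0.3]
finger_gap: 0.0003
grip_force: 0.0
[277 138]
177 63
```

View pics/w2c.png

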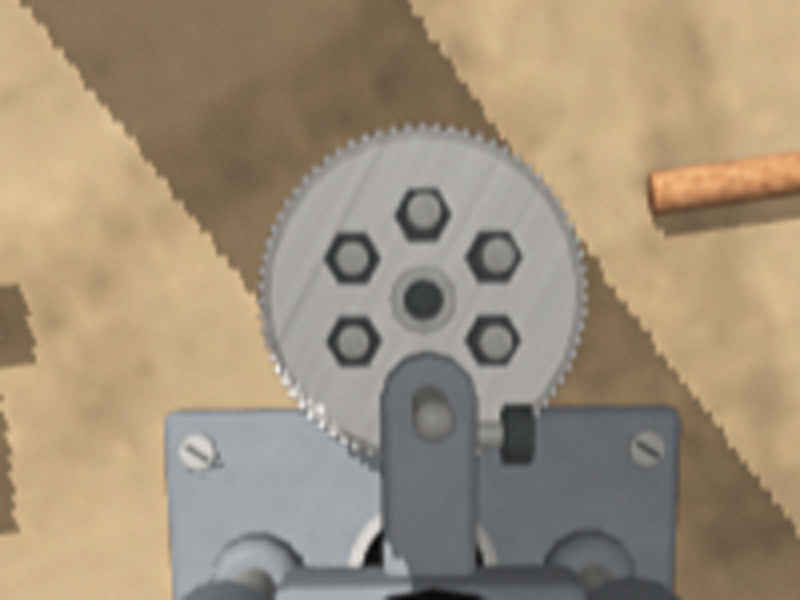

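Crop: the disc's centre is at crop (423,297), which is full-image (283,137). Five screws are visible, with the sixth under the rod arm. The guide is square to the tool. An oblique side view should give the heights.

```bash
python3 -m handwheel '[[0,0,0.05,0,0,0,0],[0,0,0.1,0,0,0,0],[0,0,0.15,0,0,0,0],[0,0,0.20,0,0,0,0],[0,0,0.20,0,0,0,0]]' 10; python3 - <<'E'
from h import *
print(ray('w2.png',282.8,137.3,.034), [ray('w2.png',177+x/4,63+y/4,.012) for x,y in ((170,412),(678,410))])
save('wrist','w3.png')
im=cv2.imread('pics/w3.png'); 
p=proj('w3.png',[.504,.164,.034]).astype(int); print(p)
y0,x0=max(p[1]-60,0),max(p[0]-80,0)
print(x0,y0); cv2.imwrite('pics/w3c.png',cv2.resize(im[y0:y0+120,x0:x0+160],None,fx=5,fy=5,interpolation=2))
E
```

```text
clock: 2.25
position: [0.622, 0.3411, 0.2381]
orientation: [0.167, 0.986, 0.004, -0.003]
contact_force: [-0.7, 0.0, -1.1]
finger_gap: 0.001
grip_force: 0.0
[0.50504408 0.16955256 0.034     ] [array([0.51047345, 0.08794849, 0.012     ]), array([0.56225475, 0.22994117, 0.012     ])]
[ 86 149]
6 89
```

View pics/w3c.png

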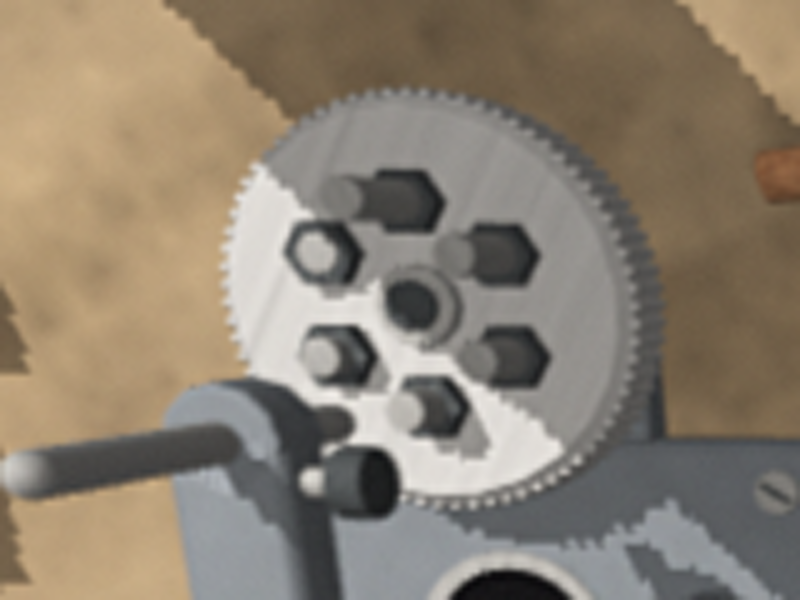

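Oblique view: the shortest screw is at crop (318,250) and the longest at (400,200). The 13 mm screw at (420,405) is under the rod. The turret therefore has to turn anticlockwise by 120°, so a front fingertip drags toward tool −y. Next I'll work out the move to the start pose, 25° left of front.

```bash
cat >> h.py <<'E'
A=np.array([.505,.168])
def goal(x,y,z,ang):
    "shift and turn, tool axes, from measured pose to target with tool x at world angle ang (deg), pointing down"
    s=ctrl.get_state(); R=Rot.from_quat(s['orientation']).as_matrix()
    a=np.radians(ang); c,n=np.cos(a),np.sin(a); G=np.array([[c,n,0],[n,-c,0],[0,0,-1]])
    print('pos',s['position'].round(4),'shift',(R.T@(np.array([x,y,z])-s['position'])).round(4),'rot',Rot.from_matrix(R.T@G).as_rotvec().round(3),'F',np.round(s['contact_force'],1))
def turn(ang,r,z): goal(A[0]+r*np.cos(np.radians(ang)),A[1]+r*np.sin(np.radians(ang)),z,ang)
E
python3 - <<'E'
from h import *
print(ray('w3.png',92,149,.034)); turn(135,.075,.20)
E
```

```text
[0.50535167 0.17041149 0.034     ]
pos [0.6227 0.3361 0.2386] shift [ 0.1225 -0.1654  0.0389] rot [ 0.    -0.006  0.446] F [-0.5 -1.4  0.1]
```

```bash
python3 -m handwheel '[[0,0.025,-0.035,0,0,0,0.1],[0,0.05,-0.07,0,0,0,0.2],[0,0.075,-0.105,0,0,0,0.3],[0,0.1,-0.14,0.02,0,0,0.4],[0,0.122,-0.165,0.039,0,-0.006,0.446]]' 10; python3 -m handwheel '[[0,0,0,0,0,0,0],[0,0,0,0,0,0,0]]'; python3 - <<'E'
from h import *
turn(135,.075,.035)
E
```

```text
clock: 2.8
position: [0.4522, 0.2128, 0.2022]
orientation: [0.389, 0.921, -0.0, 0.003]
contact_force: [0.1, -0.2, -0.2]
finger_gap: 0.0005
grip_force: 0.0
clock: 3.0
position: [0.4538, 0.2149, 0.202]
orientation: [0.387, 0.922, -0.0, 0.003]
contact_force: [0.9, 1.0, -0.2]
finger_gap: 0.0005
grip_force: 0.0
pos [0.4538 0.2149 0.202 ] shift [0.0065 0.0028 0.167 ] rot [ 0.001  0.005 -0.009] F [ 0.9  1.  -0.2]
```

```bash
python3 -m handwheel '[[0,0.006,0.003,0.04,0,0,0],[0,0.006,0.003,0.08,0,0.005,0],[0,0.006,0.003,0.12,0,0.005,0],[0,0.006,0.003,0.155,0,0.005,0],[0,0.006,0.003,0.165,0,0.005,0]]' 10; python3 -m handwheel '[[0,-0.004,0,0,0,0,0],[0,-0.007,0,0,0,0,0],[0,-0.010,0,0,0,0,0],[0,-0.013,0,0,0,0,0],[0,-0.015,0,0,0,0,0]]';  python3 - <<'E'
from h import *
save('wrist','w4.png')
turn(135,.0535,.035)
E
```

```text
clock: 3.5
position: [0.454, 0.2213, 0.0342]
orientation: [0.387, 0.922, -0.0, -0.0]
contact_force: [0.2, 0.5, 0.3]
finger_gap: -0.0
grip_force: 0.0
clock: 4.0
position: [0.4655, 0.2099, 0.0377]
orientation: [0.388, 0.922, 0.001, 0.001]
contact_force: [-0.0, -0.1, -0.2]
finger_gap: 0.0002
grip_force: 0.0
pos [0.4655 0.2096 0.0375] shift [-0.0039 -0.0015  0.0025] rot [ 0.003  0.002 -0.011] F [-0.5  0.1 -0. ]
```

View pics/w4.png

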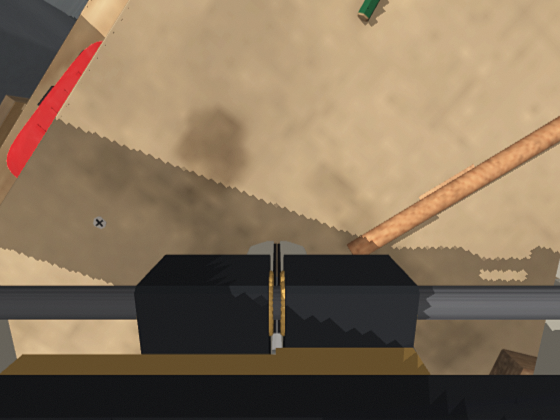

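The shut fingers are in front of the rim, with the rim visible at (275,245), and clear of the dowel end at (355,245). Now I'll press in gently.

```bash
python3 -m handwheel '[[0,-0.002,-0.001,0.002,0,0,0],[0,-0.004,-0.001,0.002,0,0,0],[0,-0.004,-0.001,0.002,0,0,0]]'; python3 -m handwheel '[[0,-0.001,0,0,0,0,0],[0,-0.002,0,0,0,0,0],[0,-0.002,0,0,0,0,0]]'
```

```text
clock: 4.35
position: [0.4667, 0.2061, 0.0345]
orientation: [0.388, 0.922, 0.0, 0.001]
contact_force: [-0.3, 0.1, 0.5]
finger_gap: 0.0005
grip_force: 0.0
clock: 4.65
position: [0.4674, 0.2056, 0.0346]
orientation: [0.387, 0.922, 0.0, -0.0]
contact_force: [-1.3, 1.2, -0.2]
finger_gap: 0.0006
grip_force: 1.0
```

```bash
python3 -m handwheel '[[0,-0.001,0,0,0,0,0],[0,-0.002,0,0,0,0,0],[0,-0.002,0,0,0,0,0]]'; python3 -m handwheel '[[0,-0.001,0,0,0,0,0],[0,-0.002,0,0,0,0,0],[0,-0.002,0,0,0,0,0]]'
```

```text
clock: 4.95
position: [0.4674, 0.2055, 0.0345]
orientation: [0.386, 0.922, 0.001, -0.001]
contact_force: [-3.9, 4.4, 2.2]
finger_gap: 0.0003
grip_force: 3.0
clock: 5.25
position: [0.4675, 0.2054, 0.0346]
orientation: [0.386, 0.923, 0.001, -0.003]
contact_force: [-6.4, 6.4, 3.3]
finger_gap: 0.0008
grip_force: 4.4
```

About 9 N radial. Drag 25° along the arc.

```bash
python3 -m handwheel '[[0,-0.0002,-0.0043,0,0,0,-0.087],[0,-0.0007,-0.0085,0,0,0,-0.175],[0,-0.0017,-0.0127,0,0,0,-0.262],[0,-0.003,-0.0168,0,0,0,-0.349],[0,-0.0046,-0.0207,0,0,0,-0.436]]'; python3 - <<'E'
from h import *
turn(160,.0525,.0345)
save('top','t5.png'); im=cv2.imread('pics/t5.png'); cv2.imwrite('pics/t5c.png',cv2.resize(im[200:300,190:320],None,fx=5,fy=5,interpolation=2))
E
```

```text
clock: 5.75
position: [0.4548, 0.1859, 0.0345]
orientation: [0.175, 0.984, -0.0, -0.003]
contact_force: [-6.9, 3.4, 5.5]
finger_gap: 0.0003
grip_force: 4.2
pos [0.4548 0.1859 0.0345] shift [-0.0008  0.0003 -0.    ] rot [-0.002 -0.006 -0.004] F [-6.9  3.4  5.5]
```

View pics/t5c.png

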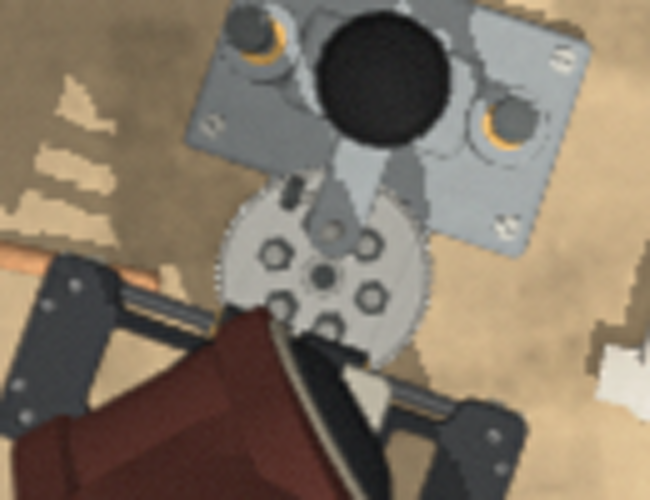

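The turret has followed by about 23°: the screw that was at 131° is now at 154° about the hub at (323,277). Continue to 60°.

```bash
python3 -m handwheel '[[0,-0.0002,-0.0043,0,0,0,-0.087],[0,-0.0007,-0.0085,0,0,0,-0.175],[0,-0.0017,-0.0127,0,0,0,-0.262],[0,-0.003,-0.0168,0,0,0,-0.349],[0,-0.0046,-0.0207,0,0,0,-0.436]]'; python3 -m handwheel '[[0,-0.0002,-0.0043,0,0,0,-0.087],[0,-0.0007,-0.0085,0,0,0,-0.175],[0,-0.0007,-0.0085,0,0,0,-0.175],[0,0.015,-0.0085,0,0,0,-0.175],[0,0.025,-0.0085,0,0,0,-0.175]]'; python3 - <<'E'
from h import *
turn(135,.075,.0345)
E
```

```text
clock: 6.3
position: [0.4516, 0.1615, 0.0344]
orientation: [-0.04, 0.999, -0.002, -0.004]
contact_force: [-7.4, -1.6, 7.6]
finger_gap: 0.0006
grip_force: 3.7
clock: 6.8
position: [0.4317, 0.1521, 0.0345]
orientation: [-0.125, 0.992, -0.0, 0.001]
contact_force: [-0.1, 0.2, -0.4]
finger_gap: 0.0002
grip_force: 0.0
pos [0.4317 0.1521 0.0345] shift [-0.0367  0.0617  0.0001] rot [0.    0.002 1.036] F [-0.1  0.2 -0.4]
```

```bash
python3 -m handwheel '[[0,0.002,0.007,0,0,0,0.14],[0,0.003,0.015,0,0,0,0.28],[0,0.002,0.024,0,0,0,0.42],[0,0,0.033,0,0,0,0.56],[0,-0.006,0.041,0,0,0,0.70]]'; python3 - <<'E'
from h import *
turn(135,.075,.0345)
save('top','t6.png'); im=cv2.imread('pics/t6.png'); cv2.imwrite('pics/t6c.png',cv2.resize(im[200:300,190:320],None,fx=5,fy=5,interpolation=2))
E
```

```text
clock: 7.3
position: [0.4277, 0.1942, 0.0346]
orientation: [0.225, 0.974, 0.0, 0.001]
contact_force: [0.0, 0.1, -0.4]
finger_gap: 0.0006
grip_force: 0.0
pos [0.4277 0.1942 0.0346] shift [-0.0101  0.0347  0.0002] rot [0.001 0.002 0.331] F [ 0.   0.1 -0.4]
```

View pics/t6c.png

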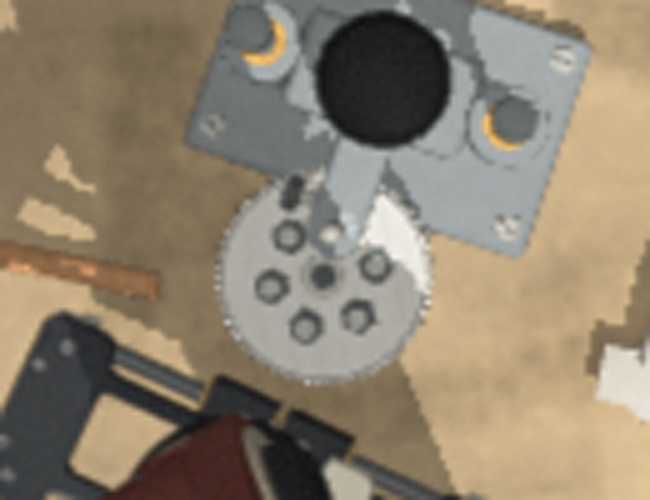

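The turret is seated one station on. Second stroke.

```bash
python3 -m handwheel '[[0,0,0.012,0,0,0,0.11],[0,-0.004,0.024,0,0,0,0.22],[0,-0.010,0.035,0,0,0,0.331],[0,-0.010,0.035,0,0,0,0.331],[0,-0.010,0.035,0,0,0,0.331]]';python3 -m handwheel '[[0,-0.008,0,0,0,0,0],[0,-0.015,0,0,0,0,0],[0,-0.020,0,0,0,0,0],[0,-0.023,0,0,0,0,0],[0,-0.025,0,0,0,0,0]]'; python3 - <<'E'
from h import *
turn(135,.0525,.0345)
E
```

```text
clock: 7.85
position: [0.4516, 0.2207, 0.0345]
orientation: [0.379, 0.926, -0.0, 0.001]
contact_force: [-0.5, -0.3, -0.1]
finger_gap: 0.0004
grip_force: 0.0
clock: 8.35
position: [0.4673, 0.2053, 0.0346]
orientation: [0.379, 0.925, 0.0, -0.002]
contact_force: [-5.4, 5.5, 5.5]
finger_gap: 0.0005
grip_force: 3.8
pos [0.4673 0.2053 0.0346] shift [-0.0006  0.0003  0.0001] rot [-0.001 -0.004  0.007] F [-5.4  5.5  5.5]
```

```bash
python3 -m handwheel '[[0,-0.0012,-0.0043,0,0,0,-0.087],[0,-0.0017,-0.0085,0,0,0,-0.175],[0,-0.0027,-0.0127,0,0,0,-0.262],[0,-0.004,-0.0168,0,0,0,-0.349],[0,-0.0056,-0.0207,0,0,0,-0.436]]'; python3 -m handwheel '[[0,-0.0002,-0.0043,0,0,0,-0.087],[0,-0.0007,-0.0085,0,0,0,-0.175],[0,-0.0017,-0.0127,0,0,0,-0.262],[0,-0.003,-0.0168,0,0,0,-0.349],[0,-0.0046,-0.0207,0,0,0,-0.436]]'; python3 -m handwheel '[[0,-0.0002,-0.0043,0,0,0,-0.087],[0,-0.0007,-0.0085,0,0,0,-0.175],[0,-0.0007,-0.0085,0,0,0,-0.175],[0,0.015,-0.0085,0,0,0,-0.175],[0,0.025,-0.0085,0,0,0,-0.175]]'
```

```text
clock: 8.85
position: [0.455, 0.1867, 0.0346]
orientation: [0.168, 0.986, 0.0, -0.003]
contact_force: [-6.6, 2.9, 6.2]
finger_gap: 0.0005
grip_force: 3.6
clock: 9.35
position: [0.4515, 0.1624, 0.0345]
orientation: [-0.049, 0.999, -0.002, -0.004]
contact_force: [-6.6, -1.0, 7.4]
finger_gap: 0.0005
grip_force: 3.6
clock: 9.85
position: [0.4316, 0.1527, 0.0346]
orientation: [-0.133, 0.991, -0.0, 0.001]
contact_force: [-0.4, 0.2, -0.1]
finger_gap: 0.0006
grip_force: 0.0
```

```bash
python3 -m handwheel '[[0,0.01,0,-0.04,0,0,0],[0,0.01,0,-0.08,0,0,0],[0,0.01,0,-0.13,0,0,0],[0,0.01,0,-0.18,0,0,0],[0,0.01,0,-0.215,0,0,0]]'; python3 - <<'E'
from h import *
goal(.622,.336,.238,160)
E
```

```text
clock: 10.35
position: [0.423, 0.1508, 0.2529]
orientation: [-0.133, 0.991, 0.0, 0.003]
contact_force: [0.2, 0.7, 0.5]
finger_gap: 0.0002
grip_force: 0.0
pos [0.423  0.1508 0.2529] shift [-0.2407  0.1261  0.0164] rot [0.002 0.006 0.616] F [0.2 0.7 0.5]
```

```bash
python3 -m handwheel '[[0,-0.04,0.021,0,0,0,0.12],[0,-0.08,0.042,0,0,0,0.24],[0,-0.12,0.063,0,0,0,0.36],[0,-0.16,0.084,0.005,0,0,0.48],[0,-0.20,0.105,0.01,0,0,0.6]]'; python3 -m handwheel '[[0,-0.03,0,0,0,0,0],[0,-0.045,0,0.005,0,0,0],[0,-0.045,0,0.005,0,0,0],[0,-0.045,0,0.005,0,0,0]]'; python3 - <<'E'
from h import *
save('wrist','w7.png'); im=cv2.imread('pics/w7.png')
p=proj('w7.png',[.505,.168,.034]).astype(int)
y0,x0=max(p[1]-60,0),max(p[0]-80,0)
print(x0,y0); cv2.imwrite('pics/w7c.png',cv2.resize(im[y0:y0+120,x0:x0+160],None,fx=5,fy=5,interpolation=2))
d=np.array([np.cos(np.radians(-20)),np.sin(np.radians(-20))]); k=np.array([.5053,.169])+.082*d
print(k, 'knob by top', ray('top.png',266.5,215.8,.152)); goal(k[0],k[1],.20,160)
E
```

```text
clock: 10.85
position: [0.5889, 0.3056, 0.2397]
orientation: [0.168, 0.986, 0.0, 0.001]
contact_force: [1.0, -0.3, 0.9]
finger_gap: 0.0004
grip_force: 0.0
clock: 11.25
position: [0.6293, 0.2899, 0.2343]
orientation: [0.166, 0.986, 0.0, -0.0]
contact_force: [-0.1, 0.3, 0.4]
finger_gap: 0.0009
grip_force: 0.0
49 65
[0.58235479 0.14095435] knob by top [0.58257942 0.13731087 0.152     ]
pos [0.6289 0.2906 0.2349] shift [-0.0047 -0.1567  0.0348] rot [ 0.001 -0.     0.017] F [-0.7  0.3 -0.1]
```

View pics/w7c.png

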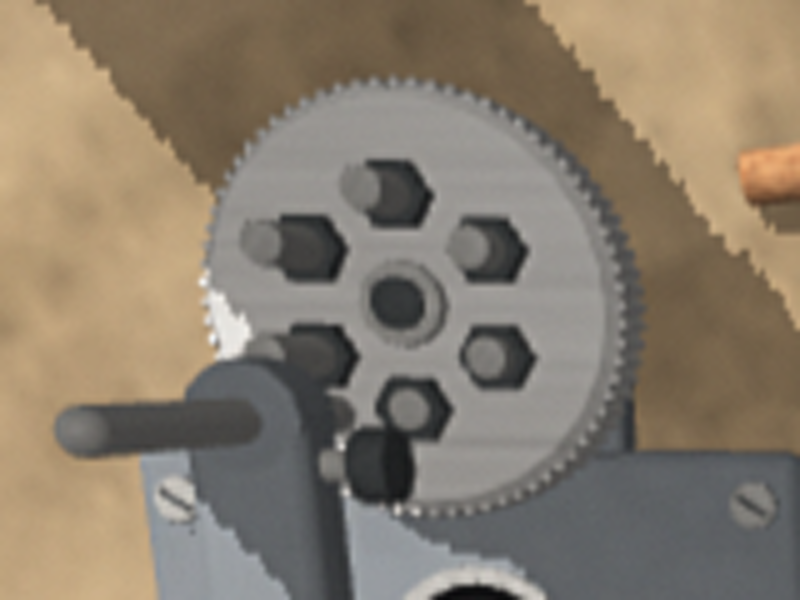

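The shortest screw, at crop (412,408), now stands at the rod station. The longest is next to it at (270,350), which fits the order. Now to the knob.

```bash
python3 -m handwheel '[[0,-0.001,-0.04,0,0,0,0],[0,-0.003,-0.08,0,0,0,0],[0,-0.004,-0.12,0,0,0,0],[0,-0.005,-0.157,0.015,0,0,0.017],[0,-0.005,-0.157,0.035,0,0,0.017]]'; python3 -m handwheel '[[0,0,0,0.01,0,0,0],[0,0,0,0.02,0,0,0],[0,0,0,0.025,0,0,0],[0,0,0,0.028,0,0,0],[0,0,0,0.028,0,0,0]]'; python3 - <<'E'
from h import *
goal(.5823,.1395,.141,160)
E
```

```text
clock: 11.8
position: [0.5829, 0.1335, 0.2018]
orientation: [0.178, 0.984, -0.001, 0.003]
contact_force: [0.8, -0.7, 0.0]
finger_gap: 0.0002
grip_force: 0.0
clock: 12.3
position: [0.5836, 0.1409, 0.1716]
orientation: [0.173, 0.985, 0.0, 0.001]
contact_force: [-0.5, 0.1, 0.3]
finger_gap: 0.0004
grip_force: 0.0
pos [0.5836 0.1409 0.1716] shift [ 0.0007 -0.0018  0.0306] rot [0.001 0.001 0.001] F [-0.5  0.1  0.3]
```

```bash
python3 -m handwheel '[[0,0,0,0.004,0,0,0],[0,0,0,0.008,0,0,0],[0,0,0,0.012,0,0,0],[0,0,0,0.016,0,0,0],[0,0,0,0.02,0,0,0]]'; python3 -m handwheel '[[0,0,0,0.003,0,0,0],[0,0,0,0.006,0,0,0],[0,0,0,0.009,0,0,0],[0,0,0,0.011,0,0,0],[0,0,0,0.011,0,0,0]]'
```

```text
clock: 12.8
position: [0.5844, 0.1408, 0.1533]
orientation: [0.174, 0.985, 0.001, 0.002]
contact_force: [-2.0, 0.1, 6.0]
finger_gap: 0.0007
grip_force: 3.3
clock: 13.3
position: [0.5844, 0.1408, 0.1419]
orientation: [0.174, 0.985, 0.001, 0.002]
contact_force: [-0.3, 0.6, 4.4]
finger_gap: 0.0003
grip_force: 2.1
```

```bash
python3 -m handwheel '[[0,0,0,0.002,0,0,0],[0,0,0,0.004,0,0,0],[0,0,0,0.005,0,0,0],[0,0,0,0.005,0,0,0],[0,0,0,0.005,0,0,0]]'; python3 -m handwheel '[[0,0,0,0.002,0,0,0],[0,0,0,0.003,0,0,0],[0,0,0,0.003,0,0,0],[0,0,0,0.003,0,0,0]]'
```

```text
clock: 13.8
position: [0.5844, 0.1408, 0.1399]
orientation: [0.174, 0.985, 0.001, 0.002]
contact_force: [-5.7, -1.0, 19.1]
finger_gap: 0.0007
grip_force: 9.7
clock: 14.2
position: [0.5845, 0.1408, 0.1394]
orientation: [0.174, 0.985, 0.001, 0.003]
contact_force: [-8.8, -2.6, 30.5]
finger_gap: 0.0007
grip_force: 15.7
```

The rod is firmly on the stop at 30 N. Lift away.

```bash
python3 -m handwheel '[[0,0,0,-0.008,0,0,0],[0,0,0,-0.02,0,0,0],[0,0,0,-0.06,0,0,0],[0,0,0,-0.10,0,0,0]]'; python3 -m handwheel '[[0,0,0.05,0,0,0,0],[0,0,0.10,0,0,0,0],[0,0,0.15,0,0,0,0],[0,0,0.15,0,0,0,0],[0,0,0.15,0,0,0,0]]'; python3 - <<'E'
from h import *
save('wrist','w8.png'); im=cv2.imread('pics/w8.png')
p=proj('w8.png',[.51,.167,.06]).astype(int)
y0,x0=max(p[1]-60,0),max(p[0]-80,0)
cv2.imwrite('pics/w8c.png',cv2.resize(im[y0:y0+120,x0:x0+160],None,fx=5,fy=5,interpolation=2))
E
```

```text
clock: 14.6
position: [0.5828, 0.1397, 0.2328]
orientation: [0.174, 0.985, -0.0, -0.001]
contact_force: [0.2, 0.1, -0.3]
finger_gap: 0.0004
grip_force: 0.0
clock: 15.1
position: [0.6342, 0.2824, 0.2315]
orientation: [0.173, 0.985, -0.0, -0.0]
contact_force: [0.5, -0.8, -0.6]
finger_gap: 0.0009
grip_force: 0.0
```

View pics/w8c.png

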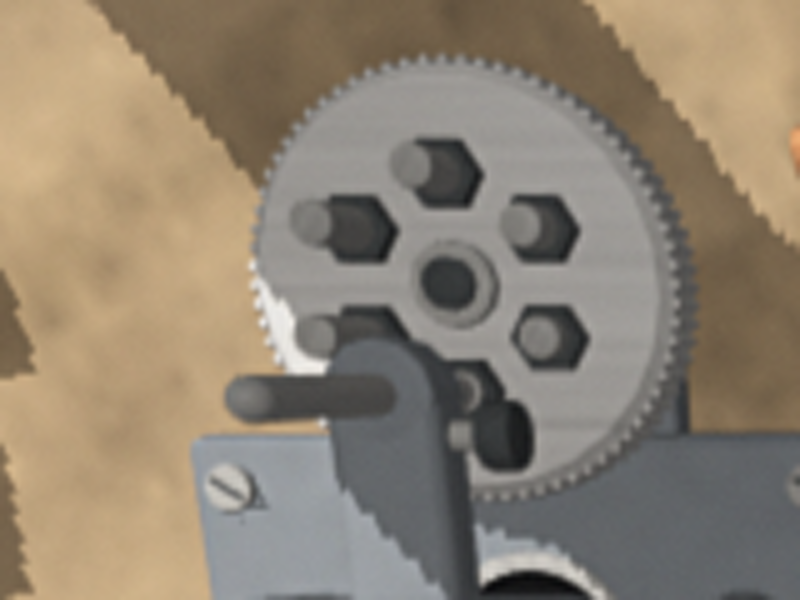

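The carriage is down and the rod arm sits over the shortest screw at about (465,390). The arm is clear, so I'll hand it in.

```bash
python3 -c "
from h import *
print(close_job())"
```

```text
the job is handed in; nothing more can be done
None
```

I turned the turret two stations so the shortest screw is under the rod, pressed the carriage down until it stopped firmly on that screw, moved the arm clear and handed the job in; no verdict was returned.

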